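Dock the jar caddy that fits the studs

ROBOT

A 7-joint arm with a two-finger parallel gripper is mounted at the origin on the work surface. World frame = base frame: x ahead of the robot, y to its left, z up, the work surface at z = 0. Lengths are in m, angles in rad, forces in N, time in s.
With the tool pointing down it reaches from about 0.425 to 0.95 m from the base axis. Payload 4.7 kg.
Tool frame: the origin (TCP) lies between the finger pads; the fingertips stand env.tcp_to_tips ahead of it and the grasp point (between the pads) lies 2 mm behind it (env.tcp_to_tips is the distance from the TCP to the fingertips, in m); z points along the fingers, x is the direction in which the jaws open and shut, and the axes are right-handed (so a half turn about z gives the same grasp; the last joint's range is limited). The gripper opens to 87 mm and grips with 3 to 60 N. Pads are 19 mm wide; open, the fingers measure 117 mm over their backs; the gripper's body (75 mm by 190 mm) begins 51 mm behind the grasp point.
Start: joints at [-1.133, 0.469, -0.049, 1.532, 0.024, 1.141, -0.082], TCP at [0.304, 0.603, 0.24] pointing down, gripper open.
Joint ranges: [-2.59, 2.59], [-0.33, 1.99], [-1.39, 1.29], [0.1, 2.45], [-1.04, 4.18], [0.21, 1.99], [-2.66, 2.66]. Speed limits (rad/s): [2.57, 2.57, 3.14, 3.14, 3.14, 3.14, 3.14].

INTERFACE

Orientations are given as a unit quaternion [x, y, z, w].
In Python, from cell import env gives the robot as it stands. Calls block until the motion is done:
- env.move_pose(position, orientation): joint-space move of the TCP to a pose.
- env.line_to(position, frame=None, rate=0.15): straight line of the TCP; frame=None keeps the orientation; rate is the mean speed in m/s.
- env.move_joints(angles): joint-space move.
- env.grip(opening): opening from 0.0 (shut) to 1.0 (fully open); the grip force is fixed at half the most; returns when the fingers have stopped.
- env.sleep(seconds).
- env.ik(position, orientation): joint angles nearest the present ones, or None.
- env.sense(): the state.
- env.grab_frame(name): name is "scene" or "top" or "wrist"; returns (picture, depth): 420x560x3 uint8, red, green, blue; 420x560 float32, m along the optical axis (not along the pixel's ray), 0 where there is no reading.
- env.camera_model(name): a dict with "fx", "fy", "cx", "cy" (pixels), "xyz" and "rotation" of the camera in the world. Camera axes: x right, y down, z forward; pixel columns grow to the right and rows downward; lengths in m; the calibration is good to about 2 mm. A picture is of the moment at which its call begins: read the wrist's pose just before it. camera_model takes no time and is no camera call; for the wrist camera it gives the pose at the moment of the call.
A pose or a line that the arm cannot do raises env.IKError and nothing moves.
- env.close_job(): hands the job in, once; it reports no verdict.
The state is a dict: "t": time; "qpos": joint angles; "qd": joint speeds; "tau": joint torques, N m; "position": TCP position; "orientation": TCP orientation; "contact_force": force on the tool from outside, world axes, zero at the start; "ft_torque": the same for the moment, N m; "grip_width": opening from 0.0 (shut) to 1.0 (fully open).
Only numpy, scipy, OpenCV 4.12 (cv2) and the standard library are available. Lean on these libraries where they do the work, as an engineer would, in place of code of your own. Each camera call takes 0.05 s, during which the arm holds its last target.

TASK

Slide the yellow safety tab outward and swing the red quake bar up so that it stands open; then choose the jar caddy whose slots match the three studs of the plate in the dock, and slide it along the plank, never lifting or tipping it, fully home on the studs. Another caddy may be in the way and may be slid aside, also without lifting or tipping it; leave the measuring cup, colander and spatula where they are.

Things in the scene. Friction and masses are not known exactly. Their poses are not given: they have to be found in the camera images.
- dock: dock fixed to the plank: two slippery white nylon guide rails 16 mm high, inner faces at y = +-52 mm, from x = -10 to 55 mm, flaring 25 degrees outward down to x = -55 mm (146 mm apart there). Origin on the plank, exactly where a caddy's origin stands when fully home; x is the way a caddy is slid in (roughly away from the robot), y left. Hinge posts 54 mm high at x = 10, y = +-115 mm.
- quake_bar (a joint): angle (rad) of the red quake bar, a U-shaped bail of 12 mm rod; arms at dock y = +-100 mm, hinged at dock x = 10 mm, height 45 mm; 0 = lying level across the mouth, stopping a caddy's jar; pi/2 = upright; stop 1.9. Grows as the crossbar is lifted up and over, away from the robot (radius 110 mm). Takes 2 to 4 N there, stays where left. Cannot rise while the yellow tab covers its right arm.
- bar_mid (a point): middle of the red bar's crossbar (200 mm long, 12 mm thick, along the dock's y); when down, at dock x = -100, y = 0 mm, 45 mm above the plank
- safety_tab (a joint): travel (m) of the yellow safety tab: 0 = in, its tongue over the red bar's right arm; slides level along the dock's -y (right, outward) to its stop at 0.035; bar free from 0.02. Takes about 2 N, stays where left. It rides on a bracket 52 mm high at dock x = -75 to -45, y = -146 to -112 mm.
- tab_knob (a point): centre of the top of the yellow tab's upright knob, 95 mm above the plank (22 mm along dock x, 16 mm along dock y, 34 mm tall on the tongue, whose top is at 61 mm); tab fully in: dock x = -60, y = -104 mm
- plate_a: steel stud plate 40 x 88 x 3 mm screwed to the plank, three upright brass studs 9 mm across, tops at 25 mm, in a row on its y axis at y = -34, 0 and +34 mm. Origin: centre of its underside, axes as the dock's. One of the plates a, b, c is in the dock (14.5 mm beyond the dock origin along dock x); the other two are spares outside the rails, 85 mm beyond the dock origin: ignore them.
- plate_b: stud plate like plate_a, but with studs at y = -34, -15 and +34 mm (middle one nearer the right)
- plate_c: stud plate like plate_a, but with studs at y = -34, +15 and +34 mm (middle one nearer the left)
- caddy_a: blue jar caddy 100 x 100 mm, 63 mm high over the white lid of its fixed, empty 50 mm jar; 0.25 to 0.5 kg. Origin: footprint centre, on the plank; x to the slotted leading edge, which starts turned roughly away from the robot. Slots 14 mm wide, open at x = 50, ending at x = 10 mm, centred at y = -34, 0 and +34 mm, in the flange 5 to 11 mm above the plank. See point rear_a for its walls.
- caddy_b: caddy like caddy_a, with brown balls in its jar, but with slots at y = -34, -15 and +34 mm (middle one nearer its right, seen along x)
- caddy_c: caddy like caddy_a, with tan balls in its jar, but with slots at y = -34, +15 and +34 mm (middle one nearer its left, seen along x)
- rear_a (a point): middle of the upper edge of caddy_a's rear wall (x = -50, z = 40 mm in its frame). All caddies have plain walls 4 mm thick and 40 mm high over the whole of both sides (outer faces y = +-50 mm) and the rear (outer face x = -50 mm); the front is open. They slide on the plank under a push of about 1 to 6 N.
- measuring_cup: yellow plastic measuring cup, 76 mm across, 75 mm high, handle at its +y; origin: centre of its underside. Leave alone.
- colander: small stainless steel colander, 144 mm across (176 mm over the ears on its y axis), 65 mm high; origin: centre of its underside. Leave alone.
- spatula: blue silicone spatula, 260 mm long, lying on the plank by the left side rail; handle to its -x. Leave alone.

How it is judged:
On the way, in this order (a step that is already met when the one before it is completed fails the run):
1. the yellow safety tab is slid outward clear of the bar (at least 20 mm) (value of joint safety_tab above 0.02 m), for 0.1 s.
2. the red bar is swung up to about upright (at least 1.35 rad) (value of joint quake_bar above 1.35 rad), for 0.2 s.
At the end, for the whole second after the job is handed in: The caddy whose slot pattern is that of the plate in the dock stands flat and at rest, fully home on the studs (within 5 mm along the slots, 6 mm sideways, 0.08 rad), and the red bar stands open (over 1.3 rad) (value of joint quake_bar above 1.3 rad and ((horizontal distance between plate_a and dock below 0.04 m and x of caddy_a in the frame of plate_a between -0.0195 and -0.0105 m and y of caddy_a in the frame of plate_a between -0.006 and 0.006 m and angle between the x axis of caddy_a and the x axis of dock, either way round below 0.08 rad and angle between caddy_a's own z axis and vertical below 0.05 rad and height (world z) of caddy_a below 0.004 m and linear speed of caddy_a below 0.01 m/s) or (horizontal distance between plate_b and dock below 0.04 m and x of caddy_b in the frame of plate_b between -0.0195 and -0.0105 m and y of caddy_b in the frame of plate_b between -0.006 and 0.006 m and angle between the x axis of caddy_b and the x axis of dock, either way round below 0.08 rad and angle between caddy_b's own z axis and vertical below 0.05 rad and height (world z) of caddy_b below 0.004 m and linear speed of caddy_b below 0.01 m/s) or (horizontal distance between plate_c and dock below 0.04 m and x of caddy_c in the frame of plate_c between -0.0195 and -0.0105 m and y of caddy_c in the frame of plate_c between -0.006 and 0.006 m and angle between the x axis of caddy_c and the x axis of dock, either way round below 0.08 rad and angle between caddy_c's own z axis and vertical below 0.05 rad and height (world z) of caddy_c below 0.004 m and linear speed of caddy_c below 0.01 m/s))); the robot touches nothing.
It fails at once if the measuring cup, colander or spatula is moved more than 30 mm (distance of any of measuring_cup, colander, spatula from where it was at the start of the episode above 0.03 m).
It fails at once if a caddy is lifted off the plank by more than 15 mm or tipped by more than 0.3 rad (height (world z) of any of caddy_a, caddy_b, caddy_c above 0.015 m or angle between any of caddy_a, caddy_b, caddy_c's own z axis and vertical above 0.3 rad).
It also fails if it takes over 72 s, if anything falls off the work surface, if the arm or the gripper's body presses on something with over 40 N, if the wrist force passes 120 N, or if a joint passes its speed limit or range.

## Working session

There is one attempt and no reset: what is moved stays moved. The work goes in short steps, each a Python script; the robot and the scene stay as the last script left them, time stands still between calls to the robot, and variables do not carry over. Pictures are saved under pics/ and viewed, and the job is handed in when it is done.

```bash
ls; mkdir -p pics; python3 - <<'E'
from cell import env
import cv2, numpy as np
for n in ["scene","top","wrist"]:
    p,d=env.grab_frame(n); cv2.imwrite(f"pics/{n}0.png",p[:,:,::-1]); np.save(f"pics/{n}0.npy",d)
    m=env.camera_model(n); print(n,m)
print(env.tcp_to_tips, env.sense())
E
```

```text
pics
scene {'fx': 478.67097954226136, 'fy': 478.67097954226136, 'cx': 276.7475371033279, 'cy': 212.40264457247358, 'xyz': array([ 1.3081931 , -0.67489018,  1.01897751]), 'rotation': array([ 0.85013176,  0.32791597, -0.14963155, -0.38387173])}
top {'fx': 401.4729614076924, 'fy': 401.4729614076924, 'cx': 279.7455244168521, 'cy': 213.07565106050126, 'xyz': array([0.43421978, 0.10263052, 1.13710164]), 'rotation': array([ 0.70686848, -0.70314679,  0.05502548, -0.05379353])}
wrist {'fx': 378.4037716624909, 'fy': 378.4037716624909, 'cx': 281.3004823913707, 'cy': 207.62954028092923, 'xyz': array([0.23340464, 0.63746775, 0.38412942]), 'rotation': array([0.84252171, 0.51849394, 0.07529854, 0.12510528])}
0.017 {'t': 0.15, 'qpos': array([-1.13290085,  0.46927074, -0.04859405,  1.53340936,  0.02407853,
        1.14103432, -0.08230036]), 'qd': array([-0.00069505, -0.00224242,  0.00129788, -0.00480844, -0.00201352,
        0.00041999, -0.00013401]), 'tau': array([ 9.85712577e-04, -5.08426452e+01, -8.07623123e-02, -2.36420059e+01,
       -6.14498137e-02,  3.56567837e-02,  1.09164575e-04]), 'position': array([0.30354949, 0.60240241, 0.23873498]), 'orientation': array([ 8.51472964e-01,  5.24397940e-01, -6.46409719e-04,  4.16029293e-04]), 'contact_force': array([ 0.79613598, -0.07670131, -0.94003203]), 'ft_torque': array([-0.02961902, -0.00089528, -0.04286427]), 'grip_width': 0.9982324663527335}
```

View pics/scene0.png

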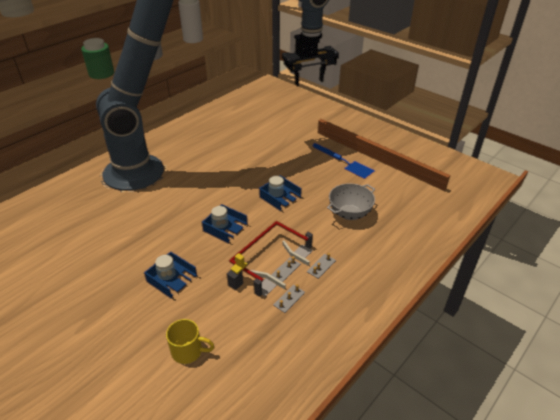

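View pics/top0.png

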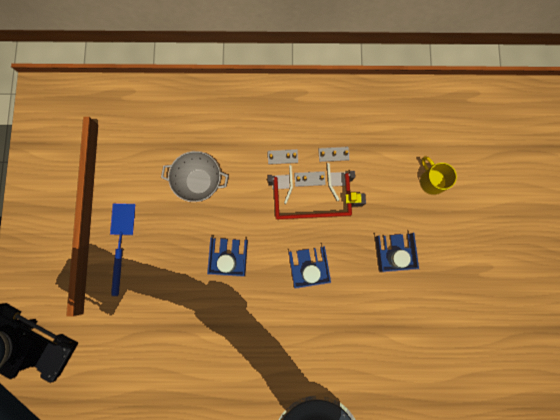

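```bash
python3 - <<'E'
import cv2, numpy as np
a=cv2.imread("pics/top0.png")
cv2.imwrite("pics/topz.png",cv2.resize(a[140:225,255:375],None,fx=6.5,fy=6.5,interpolation=cv2.INTER_CUBIC))
cv2.imwrite("pics/topz2.png",cv2.resize(a[220:300,200:430],None,fx=3.4,fy=3.4,interpolation=cv2.INTER_CUBIC))
E
```

```text
(no output)
```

View pics/topz.png

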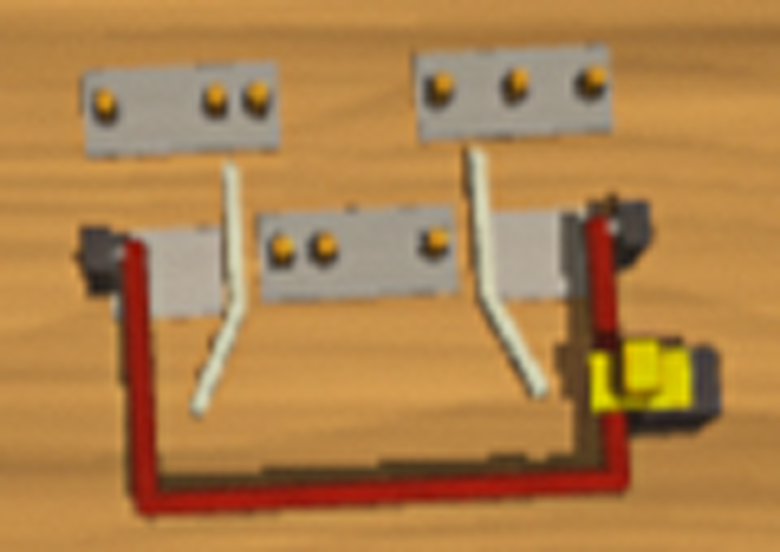

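View pics/topz2.png

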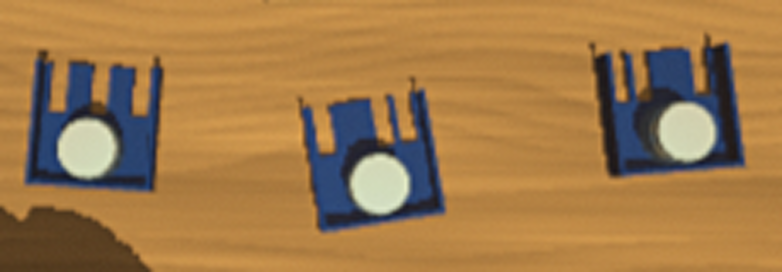

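```bash
cat > h.py <<'E'
import numpy as np, cv2
from scipy.spatial.transform import Rotation as R
def ray(m,u,v,z):
    r=R.from_quat(m["rotation"]).as_matrix(); d=r@np.array([(u-m["cx"])/m["fx"],(v-m["cy"])/m["fy"],1.0])
    o=np.array(m["xyz"]); return o+d*(z-o[2])/d[2]
def proj(m,P):
    r=R.from_quat(m["rotation"]).as_matrix(); c=(np.atleast_2d(P)-m["xyz"])@r
    return np.c_[m["fx"]*c[:,0]/c[:,2]+m["cx"], m["fy"]*c[:,1]/c[:,2]+m["cy"]]
def cloud(m,d):
    r=R.from_quat(m["rotation"]).as_matrix(); v,u=np.indices(d.shape)
    return np.stack([(u-m["cx"])/m["fx"]*d,(v-m["cy"])/m["fy"]*d,d],-1)@r.T+m["xyz"]
def quat(yaw):  # tool down, tool x (jaw) axis at world angle yaw
    return (R.from_euler('z',yaw)*R.from_euler('x',np.pi)).as_quat()
E
python3 - <<'E'
from cell import env
from h import *
m=env.camera_model("top"); a=cv2.imread("pics/top0.png"); d=np.load("pics/top0.npy")
C=cloud(m,d); print("table z",C[300,200],C[330,400], "base px",proj(m,[[0,0,0]]))
hsv=cv2.cvtColor(a,cv2.COLOR_BGR2HSV); H,S,V=hsv[...,0],hsv[...,1],hsv[...,2]
# studs by blob
off=(255,140)
for (u,v) in [(283,250),(325,247),(436,242),(105,105),(216,98),(257,97),(441,88),(516,83),(592,80)]:
    print("stud",ray(m,u/6.5-.42+255,v/6.5-.42+140,.025).round(4))
for n,(u,v) in dict(barL=(148,497),barR=(615,482)).items(): print(n,ray(m,u/6.5-.42+255,v/6.5-.42+140,.045).round(4))
print("knob",ray(m,643/6.5-.42+255,365/6.5-.42+140,.095).round(4))
# lids
mask=((S<60)&(V>170)).astype(np.uint8)
n,l,s,c=cv2.connectedComponentsWithStats(mask)
for i in range(1,n):
    if 200<s[i,4]<600 and 230<c[i][1]<300: print("lid",s[i],c[i],ray(m,*c[i],.063).round(4))
blue=((H>100)&(H<125)&(S>120)).astype(np.uint8)
n,l,s,c=cv2.connectedComponentsWithStats(blue)
for i in range(1,n):
    if s[i,4]>200: print("blue",s[i],c[i].round(1))
red=(((H<6)|(H>174))&(S>180)).astype(np.uint8); red[:130]=0;red[230:]=0;red[:,:240]=0
print("redz",np.percentile(C[...,2][red>0],[10,50,90]))
E
```

```text
table z [ 0.36572491  0.32099425 -0.00052279] [ 0.28772065 -0.23096233 -0.00146594] base px [[316.95276946 442.49233384]]
stud [0.708  0.0494 0.025 ]
stud [0.7094 0.0311 0.025 ]
stud [ 0.7119 -0.0175  0.025 ]
stud [0.7731 0.1278 0.025 ]
stud [0.7766 0.0789 0.025 ]
stud [0.7772 0.0608 0.025 ]
stud [ 0.7817 -0.0205  0.025 ]
stud [ 0.7842 -0.0537  0.025 ]
stud [ 0.7858 -0.0873  0.025 ]
barL [0.5955 0.1077 0.045 ]
barR [ 0.603  -0.0901  0.045 ]
knob [ 0.6435 -0.0937  0.095 ]
lid [394 251  16  16 214] [401.48598131 258.43925234] [ 0.4805 -0.2236  0.063 ]
lid [217 255  17  17 219] [225.0456621  263.27853881] [0.4653 0.2457 0.063 ]
lid [303 266  17  17 225] [311.28888889 273.80888889] [0.4389 0.0169 0.063 ]
blue [111 204  24  91 969] [120.7 234.6]
blue [211 239  16  32 208] [217.2 253.6]
blue [208 240  39  36 346] [235.3 259.9]
blue [289 250  38  38 365] [299.8 267.3]
redz [0.04643516 0.0491473  0.05191062]
```

```bash
python3 - <<'E'
from cell import env
from h import *
yaw=.05
for y in (yaw+np.pi/2,yaw-np.pi/2):
    print(y,env.ik([.60,-.0,.30],quat(y)))
# camera offset in tool frame
m=env.camera_model("wrist"); s=env.sense(); Rt=R.from_quat(s["orientation"])
print(Rt.inv().apply(m["xyz"]-s["position"]),(Rt.inv()*R.from_quat(m["rotation"])).as_matrix().round(3))
env.move_pose([.56,-.03,.36],quat(yaw-np.pi/2))
m=env.camera_model("wrist"); p,d=env.grab_frame("wrist")
cv2.imwrite("pics/w1.png",p[:,:,::-1]); np.save("pics/w1.npy",d); np.save("pics/w1m.npy",m,allow_pickle=True)
print(env.sense()["position"],m,env.sense()["t"])
E
```

```text
1.6207963267948966 [-0.27308617  0.30056895  0.26140441  1.65482425 -0.08228251  1.19698834
  1.62799424]
-1.5207963267948965 [-0.5945664   0.34422717  0.69566147  1.67257457 -0.23330712  1.20964319
 -1.36549343]
[-0.00047549 -0.07841632 -0.14539628] [[ 1.    -0.001 -0.002]
 [ 0.001  0.957  0.289]
 [ 0.001 -0.289  0.957]]
[ 0.56014916 -0.02875603  0.35968512] {'fx': 378.4037716624909, 'fy': 378.4037716624909, 'cx': 281.3004823913707, 'cy': 207.62954028092923, 'xyz': array([ 0.64034948, -0.02545764,  0.50503278]), 'rotation': array([ 0.71709358, -0.681393  , -0.10058089,  0.10660141])} 2.6583
```

View pics/w1.png

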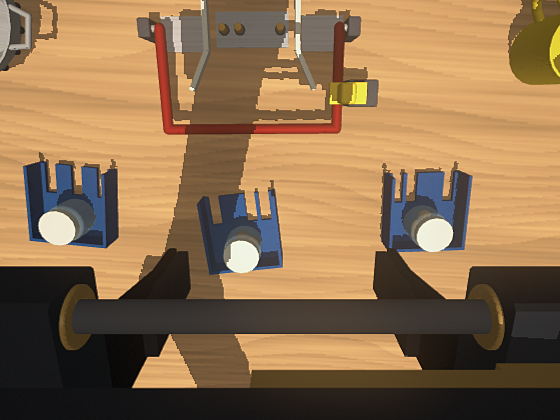

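```bash
python3 - <<'E'
import cv2
a=cv2.imread("pics/w1.png")
cv2.imwrite("pics/w1a.png",cv2.resize(a[0:145,130:390],None,fx=3,fy=3,interpolation=cv2.INTER_CUBIC))
cv2.imwrite("pics/w1b.png",cv2.resize(a[145:285,190:480],None,fx=2.7,fy=2.7,interpolation=cv2.INTER_CUBIC))
E
```

```text
(no output)
```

View pics/w1a.png

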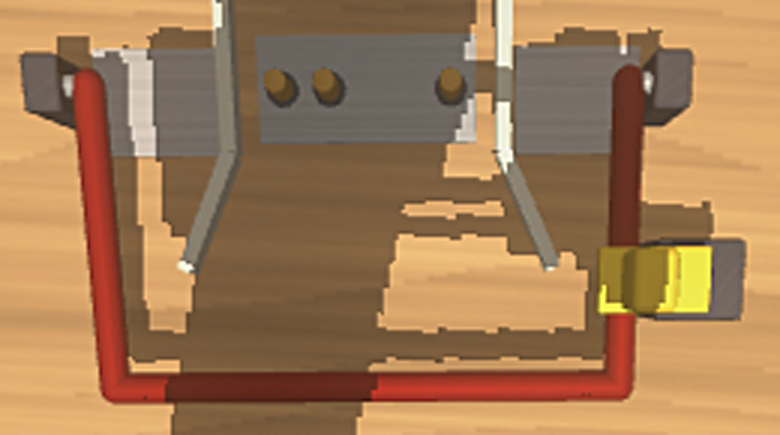

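View pics/w1b.png

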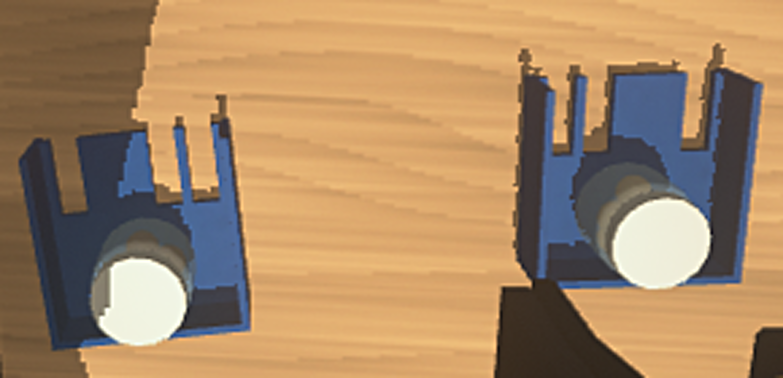

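```bash
python3 - <<'E'
from h import *
m=np.load("pics/w1m.npy",allow_pickle=True).item()
A=lambda u,v,z: ray(m,u/3-.33+130,v/3-.33,z)[:2].round(4)
B=lambda u,v,z: ray(m,u/2.7-.3+190,v/2.7-.3+145,z)[:2].round(4)
st=[A(275,80,.025),A(321,80,.025),A(449,77,.025)]; print("studs",st)
print("bar",A(107,387,.045),A(632,383,.045)); print("knob",A(645,280,.095))
print("rail",A(187,266,.016),A(550,265,.016))
for n,pts in dict(c=[(540,288),(741,283),(762,84),(521,75)],b=[(55,349),(250,330),(228,118),(20,157)],).items():
    P=np.array([B(u,v,.04) for u,v in pts]); print(n,P.tolist(),"centre",P.mean(0),"rear len",np.linalg.norm(P[1]-P[0]),"yaw from rear",np.arctan2(-(P[1]-P[0])[0]*-1,-(P[1]-P[0])[1]), "side",[np.arctan2(*(P[i]-P[j])[::-1]) for i,j in((2,1),(3,0))], np.linalg.norm(P[2]-P[1]))
print("lid",B(662,242,.063),B(138,301,.063))
E
```

```text
studs [array([0.7105, 0.0471]), array([0.7115, 0.0294]), array([ 0.715 , -0.0198])]
bar [0.5925 0.1103] [ 0.6048 -0.0983]
knob [ 0.6437 -0.0915]
rail [0.6402 0.0842] [ 0.6482 -0.0647]
c [[0.4463, -0.1804], [0.4539, -0.2789], [0.5534, -0.2695], [0.5519, -0.1573]] centre [ 0.501375 -0.221525] rear len 0.09879276289283541 yaw from rear 0.07700479243783673 side [np.float64(0.09419280120931502), np.float64(0.2153576996977382)] 0.09994303377424558
b [[0.4009, 0.0585], [0.4163, -0.0388], [0.5246, -0.0228], [0.5006, 0.0747]] centre [0.4606 0.0179] rear len 0.09851116687969948 yaw from rear 0.15697128959912363 side [np.float64(0.1466767624244826), np.float64(0.16107968945439627)] 0.10947552237829235
lid [ 0.4816 -0.2259] [0.4397 0.0153]
```

```bash
cat >> h.py <<'E'
DO=np.array([.698,.0137]); DY=.058
def D(x,y,z):
    c,s=np.cos(DY),np.sin(DY); return np.array([DO[0]+c*x-s*y, DO[1]+s*x+c*y, z])
E
python3 - <<'E'
from cell import env
from h import *
q=quat(DY+np.pi/2)
k=np.array([.6425,-.0918])
env.grip(.6)
env.move_pose([*k,.15],q)
env.line_to([*k,.086])
env.grip(0.0); s=env.sense(); print("grip",s["grip_width"],s["contact_force"].round(1))
off=np.array([np.sin(DY),-np.cos(DY)])
env.line_to([*(k+.033*off),.086],rate=.06); s=env.sense(); print(s["grip_width"],s["contact_force"].round(1),s["position"])
m=env.camera_model("wrist");p,d=env.grab_frame("top"); cv2.imwrite("pics/t2.png",cv2.resize(p[140:225,255:375,::-1],None,fx=5,fy=5))
env.grip(.6); env.line_to([*(k+.033*off),.16]); print(env.sense()["t"])
E
```

```text
grip 0.17900039843308446 [-1.  -2.1  3.1]
0.18277385566930984 [-1.  -1.7  5.1] [ 0.64461775 -0.126412    0.08622038]
9.1917
```

View pics/t2.png

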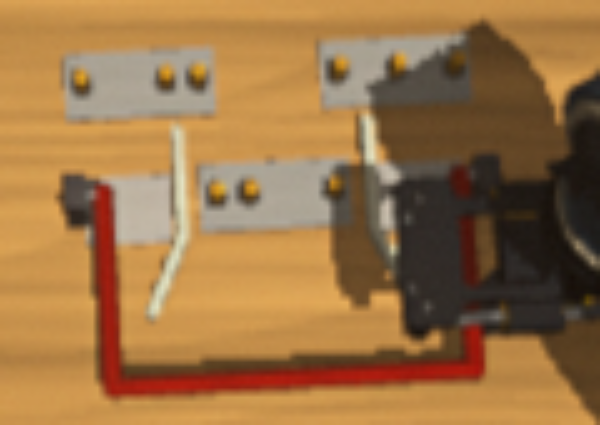

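The hand still held the 16 mm knob at the end of its 33 mm stroke, though the arm hides the tab in this view. Next is the bar; I'll check the tab from above it.

```bash
python3 - <<'E'
from cell import env
from h import *
q=quat(DY)
env.grip(.7)
b=D(-100,0,0) if 0 else D(-.100,0,.16)
env.move_pose(b,q)
p,d=env.grab_frame("top"); cv2.imwrite("pics/t3.png",cv2.resize(p[140:225,255:375,::-1],None,fx=5,fy=5))
env.line_to(D(-.100,0,.045)); env.grip(0.0); s=env.sense(); print("grip",s["grip_width"],s["contact_force"].round(1))
E
```

```text
grip 0.1288818176989514 [-1.6 -0.3  0.9]
```

View pics/t3.png

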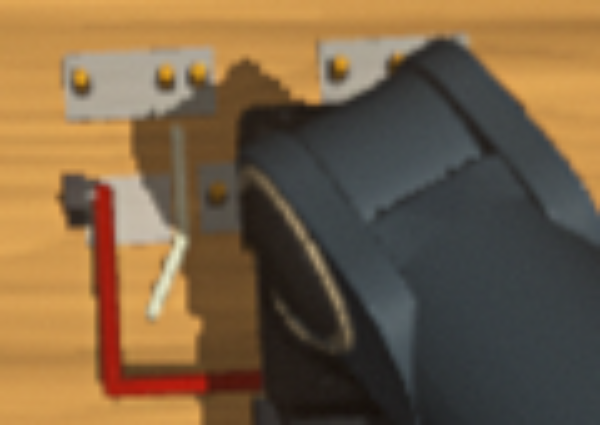

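```bash
python3 - <<'E'
from cell import env
from h import *
for a in np.linspace(0,1.7,11)[1:]:
    env.line_to(D(.010-.110*np.cos(a),0,.045+.110*np.sin(a)),rate=.1)
    s=env.sense(); f=s["contact_force"]; print(round(a,2),f.round(1),round(s["grip_width"],3))
    if np.linalg.norm(f)>35: print("STOP"); break
else:
    env.grip(.5); P=D(.010-.110*np.cos(1.7),0,.26); env.line_to(P)
    print(env.sense()["t"])
p,d=env.grab_frame("scene"); cv2.imwrite("pics/s4.png",cv2.resize(p[150:350,130:390,::-1],None,fx=3,fy=3))
E
```

```text
0.17 [-2.6  0.3  0.4] 0.125
0.34 [-4.3  0.   1. ] 0.128
0.51 [-8.2 -0.8  3.8] 0.124
0.68 [-11.4  -1.3   7.3] 0.122
0.85 [-14.   -2.1  12.8] 0.125
1.02 [-15.4  -3.5  18.4] 0.122
1.19 [-5.8 -2.1 14. ] 0.125
1.36 [-2.  -1.5  8.1] 0.127
1.53 [ 0.7 -1.2  4. ] 0.126
1.7 [ 1.1 -0.4  4.4] 0.128
18.0083
```

View pics/s4.png

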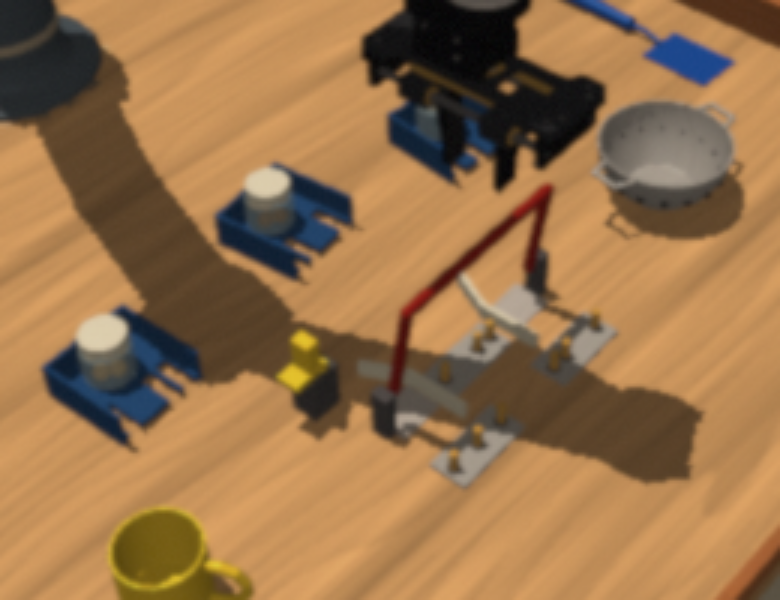

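The picture shows the red bar upright, with the tab out at about (300,375). Next I'll slide the brown-ball caddy b aside, to the left.

```bash
python3 - <<'E'
from cell import env
from h import *
yb=.152; c=np.array([.458,.0174]); r=R.from_euler('z',yb).as_matrix()[:2,:2]
g=c+r@[.020,-.048]; q=quat(yb+np.pi/2)
env.grip(.5)
env.line_to([.58,0.0,.26],rate=.3)
env.move_pose([*g,.13],q); env.line_to([*g,.034])
s=env.sense(); print("down",s["contact_force"].round(1))
env.grip(0); s=env.sense(); print("grip",s["grip_width"],s["contact_force"].round(1))
t=g+[-.03,.10]
env.line_to([*t,.034],rate=.12); s=env.sense(); print(s["contact_force"].round(1),s["grip_width"],s["position"])
env.grip(.5); env.line_to([*t,.14]); 
p,d=env.grab_frame("top"); cv2.imwrite("pics/t5.png",cv2.resize(p[130:310,180:440,::-1],None,fx=3,fy=3)); print(env.sense()["t"])
E
```

```text
down [ 0.2  0.1 -0.5]
grip 0.04035703663128321 [-0.9  4.   1.6]
[-0.9 -0.   2.7] 0.04522776657301959 [0.45523128 0.07292069 0.03409437]
24.55
```

View pics/t5.png

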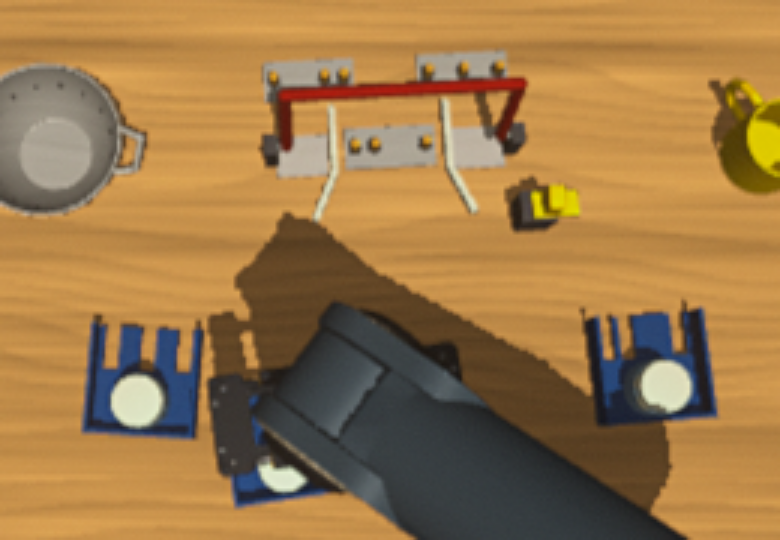

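```bash
python3 - <<'E'
from cell import env
from h import *
yc=.085; c=np.array([.4999,-.2255]); rot=lambda y:R.from_euler('z',y).as_matrix()[:2,:2]
o=np.array([.020,.048]); g=c+rot(yc)@o
env.move_pose([*g,.14],quat(yc+np.pi/2)); env.line_to([*g,.034])
s=env.sense(); print("down",s["contact_force"].round(1))
env.grip(0); s=env.sense(); print("grip",s["grip_width"],s["contact_force"].round(1))
q=quat(DY+np.pi/2)
for cc in ([.555,-.03],D(-.110,0,0)[:2]):
    env.line_to([*(np.array(cc)+rot(DY)@o),.034],q,rate=.12); s=env.sense(); print(s["contact_force"].round(1),s["grip_width"],s["position"])
env.grip(.5); P=s["position"].copy(); env.line_to([P[0],P[1],.13])
P=D(-.20,0,.16); env.move_pose(P,q)
p,d=env.grab_frame("top"); cv2.imwrite("pics/t6.png",cv2.resize(p[130:310,180:440,::-1],None,fx=3,fy=3)); print(env.sense()["t"])
p,d=env.grab_frame("scene"); cv2.imwrite("pics/s6.png",cv2.resize(p[150:350,130:390,::-1],None,fx=3,fy=3)); cv2.imwrite("pics/s6f.png",p[:,:,::-1])
E
```

```text
down [0.1 0.6 0.3]
grip 0.047268325137052536 [0.1 2.7 0.2]
[-0.9 -2.8  4.4] 0.041416557405762895 [0.5722986  0.01868979 0.03412262]
[1.4 2.8 1.6] 0.0433008314533838 [0.60565414 0.05802993 0.03414653]
31.9417
```

View pics/t6.png

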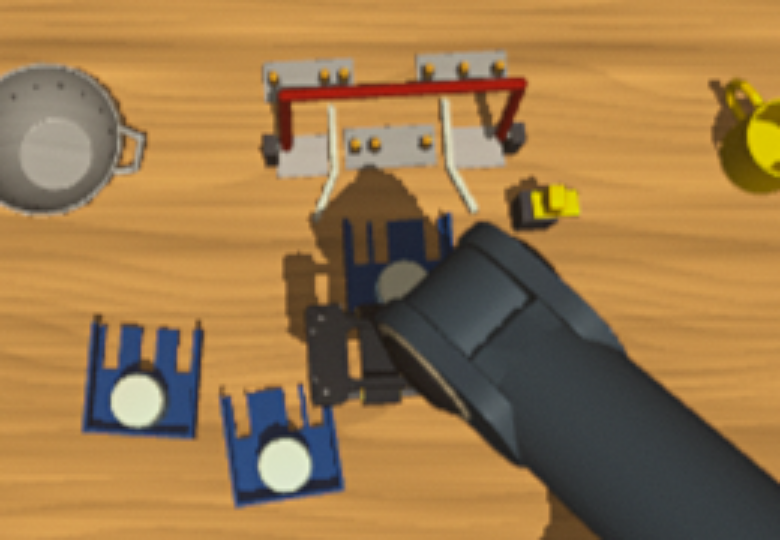

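View pics/s6.png

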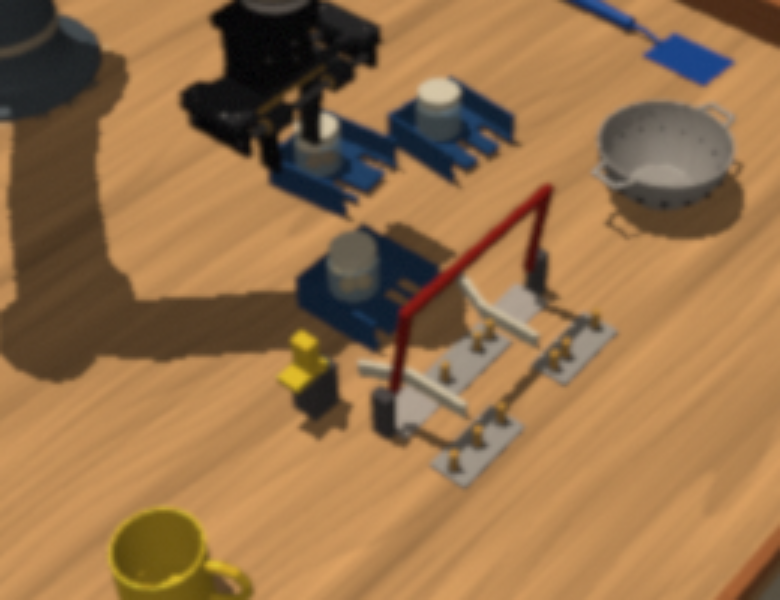

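The tan-ball caddy c is lined up in front of the mouth: about (400,260), with the rails centred near x=390, which matches the dock's tilt. Now the two-finger push on its rear wall.

```bash
python3 - <<'E'
from cell import env
from h import *
env.grip(.5)
env.line_to(D(-.19,0,.16)); env.line_to(D(-.19,0,.032))
ax=np.array([np.cos(DY),np.sin(DY),0])
f0=env.sense()["contact_force"]
def fx(): 
    s=env.sense(); f=s["contact_force"]-f0; return f,s
for x in (-.165,-.15,-.13,-.115,-.10,-.09,-.08,-.074,-.070,-.068,-.066,-.064,-.062,-.061,-.060,-.059,-.058,-.057,-.056,-.055):
    env.line_to(D(x,0,.032),rate=.06); f,s=fx(); print(x,f.round(1))
    if -f@ax>14: break
p,d=env.grab_frame("top"); cv2.imwrite("pics/t7.png",cv2.resize(p[130:310,180:440,::-1],None,fx=3,fy=3)); print(env.sense()["t"])
p,d=env.grab_frame("scene"); cv2.imwrite("pics/s7.png",cv2.resize(p[150:350,130:390,::-1],None,fx=3,fy=3))
E
```

```text
-0.165 [-0.1 -1.4 -1. ]
-0.15 [-0.1 -1.  -1. ]
-0.13 [-0.3 -1.4 -0.5]
-0.115 [ 0.1  0.  -1. ]
-0.1 [ 1.  -0.8 -0.2]
-0.09 [ 0.2 -0.9 -1.5]
-0.08 [ 0.4 -1.  -0.5]
-0.074 [ 0.  -0.1 -1.1]
-0.07 [-0.3 -0.5 -1.3]
-0.068 [-1.6 -0.8  0.1]
-0.066 [-0.9 -1.   0.1]
-0.064 [-0.6  0.  -0.8]
-0.062 [-0.7 -1.1 -1. ]
-0.061 [-4.5 -1.4  1.3]
-0.06 [-6.6 -1.1  3.9]
-0.059 [-9.2 -3.7  5.7]
-0.058 [-11.   -2.7   7.4]
-0.057 [-14.   -3.1   9.4]
39.1417
```

View pics/t7.png

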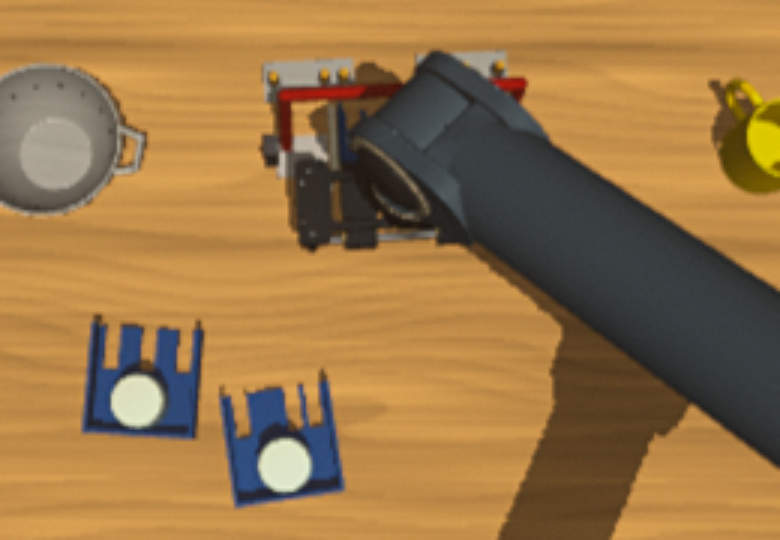

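View pics/s7.png

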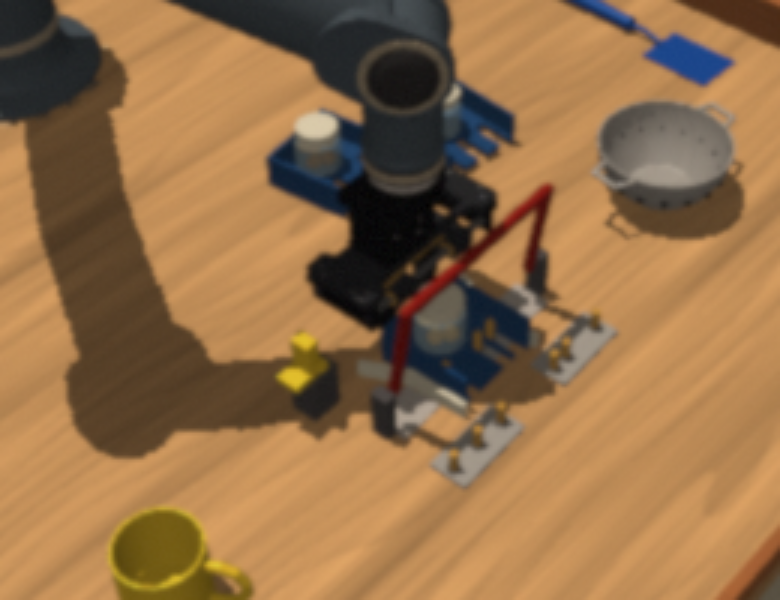

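```bash
python3 - <<'E'
from cell import env
from h import *
env.line_to(D(-.09,0,.032)); env.line_to(D(-.11,0,.20))
env.move_pose([.50,-.02,.38],quat(DY-np.pi/2)); env.sleep(.2)
m=env.camera_model("wrist"); p,d=env.grab_frame("wrist")
np.save("pics/w8m.npy",m,allow_pickle=True); np.save("pics/w8.npy",d)
cv2.imwrite("pics/w8.png",p[:,:,::-1]); cv2.imwrite("pics/w8z.png",cv2.resize(p[0:150,130:390,::-1],None,fx=3,fy=3,interpolation=cv2.INTER_CUBIC))
p,d=env.grab_frame("scene"); cv2.imwrite("pics/s8.png",cv2.resize(p[220:340,210:370,::-1],None,fx=5,fy=5))
print(env.sense()["t"])
E
```

```text
43.175
```

View pics/w8z.png

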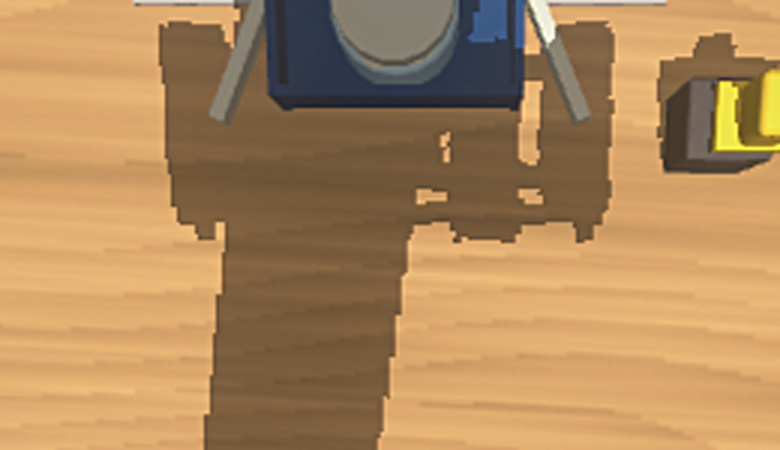

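View pics/s8.png

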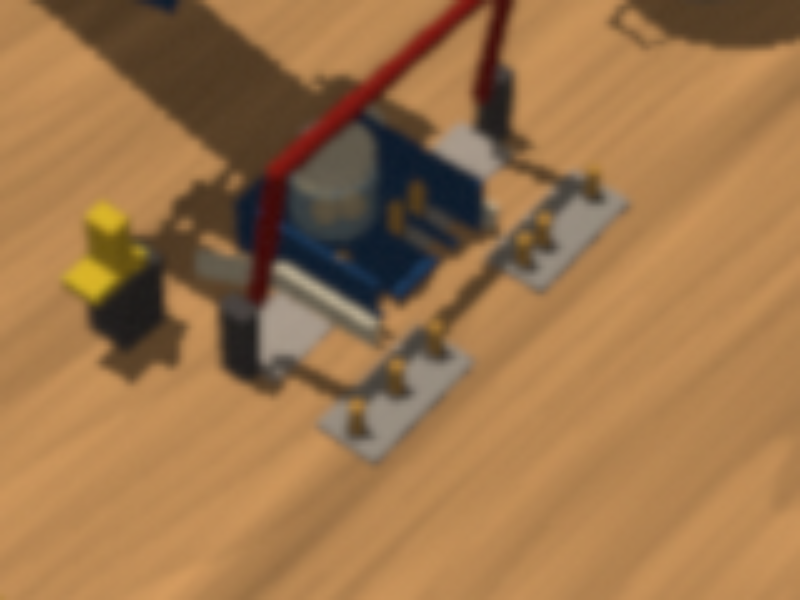

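```bash
python3 - <<'E'
from cell import env
from h import *
m=np.load("pics/w8m.npy",allow_pickle=True).item()
c,s=np.cos(DY),np.sin(DY)
def A(u,v,z):
    p=ray(m,u/3-.33+130,v/3-.33,z)[:2]-DO; return (np.array([c*p[0]+s*p[1],-s*p[0]+c*p[1]])*1000).round(1)
print("rear top outer",A(268,95,.04),A(522,93,.04),"rear bottom",A(288,109,.0),A(518,106,.0)); print("rail tips",A(220,119,.016),A(581,119,.016))
env.move_pose([.45,-.28,.35],quat(DY-np.pi/2)); env.sleep(.2)
p,d=env.grab_frame("top"); cv2.imwrite("pics/t9.png",cv2.resize(p[140:225,255:375,::-1],None,fx=6.5,fy=6.5,interpolation=cv2.INTER_CUBIC))
print(env.sense()["t"])
E
```

```text
rear top outer [-50.1  49.3] [-49.4 -50. ] rear bottom [-49.8  47. ] [-48.7 -50.7]
rail tips [-55.7  73.1] [-55.8 -75.9]
44.4667
```

View pics/t9.png

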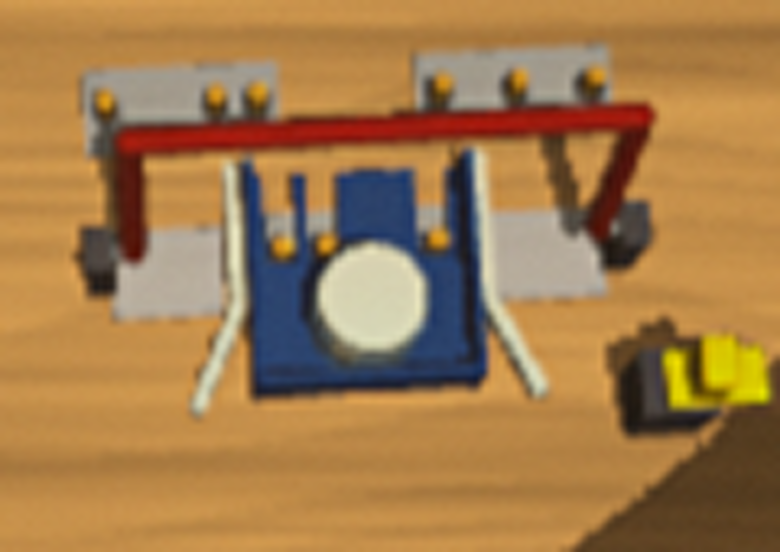

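Caddy c's three slots take the three studs, at (283,247), (327,243) and (438,238), each at its slot's end. The bar is up, the tab is out, and the arm is clear.

```bash
python3 - <<'E'
from cell import env
print(env.sense()["contact_force"].round(1)); env.close_job()
E
```

```text
[0.2 1.  0. ]
the job is handed in; nothing more can be done
```

The job is done and handed in at about 44.5 s. Caddy c (tan balls) stands fully home on the plate in the dock, which is plate_c.

- **Tab and bar:** I gripped the yellow tab's knob and slid it about 33 mm outward. I then gripped the red bar's crossbar and swung it to about 1.7 rad, where it stayed.
- **Caddies:** I slid caddy b about 10 cm left and 3 cm back, held by its side wall. Caddy c went to the dock mouth the same way. I then pushed it in with two fingers on its rear wall until the force rose to about 14 N against the studs.
- **Last checks:** Caddy c's rear wall measured about 50 mm behind the dock origin, so it is home to within about 1 mm. It sits within about 1 mm sideways and less than 0.01 rad off square. The top view shows all three studs at the slot ends, the bar standing open and the tab out.
- **Other items:** I did not measure the cup, colander or spatula. The arm never worked near them and they look unmoved in the pictures. The robot was clear of everything when I handed in.

No check failed or disagreed beyond the 2–4 mm spread between the two cameras when I first located the dock.

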